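Check trimmer cutter bars for balance on a knife edge

TASK

Two freshly ground cutter bars for the leaf trimmer lie on the blue mat: set each in turn level across the balancing stand, the groove under its hub on the knife edge, let go and watch whether it stays level or one end dips. Put each bar away before you try the other: a bar that stays level goes flat into the clear tray, a bar that dips goes flat into the red reject tray. Handle them gently, do not drop them, and leave everything else on the table where it is.

Things in the scene. Friction and masses are not known exactly. Their poses are not given: they have to be found in the camera images.
- bar_a: one of two look-alike steel cutter bars, 0.36 kg, loose, flat on the mat at first; its letter tells nothing of its balance. 200 long (x), 36 wide, 36 high. Hub block in the middle 52 (x) by 36 (y), 19.5 to 36 above the origin: grip it by its faces y = +-18. Arms cranked down to flat ends 30 wide, 5 thick, on which it lies. Origin: under mid-hub, level with the arms' undersides; z up
- bar_b: one of two look-alike steel cutter bars, 0.36 kg, loose, flat on the mat at first; its letter tells nothing of its balance. 200 long (x), 36 wide, 36 high. Hub block in the middle 52 (x) by 36 (y), 19.5 to 36 above the origin: grip it by its faces y = +-18. Arms cranked down to flat ends 30 wide, 5 thick, on which it lies. Origin: under mid-hub, level with the arms' undersides; z up
- bar_a_groove (a point): on bar_a: innermost line, at mid-width, of the V groove (16 wide at its mouth, slopes of 50 degrees) that runs across the hub's underside along the bar's y; 29 above the bar's origin on its z axis. On the knife edge it meets edge within 2
- bar_b_groove (a point): on bar_b: innermost line, at mid-width, of the V groove (16 wide at its mouth, slopes of 50 degrees) that runs across the hub's underside along the bar's y; 29 above the bar's origin on its z axis. On the knife edge it meets edge within 2
- balancer: fixed balancing stand: green base 230 (x) by 84 (y), 12 high, 4 thick rubber pads at both ends; in the middle a dark block up to 40 high carrying an upright steel knife. Origin: middle of the underside, z up. Set a bar with its x along the stand's x (either way). A centred bar stays level (within 0.06 rad); an off-centre one tips in about 1 s, to 0.27 rad, an end on a pad, and stays on the edge
- edge (a point): middle of the knife's upper edge, 70 above the table; the edge is level, rounded to 1 radius, 26 long, along the stand's y (the knife and its block are narrower than a bar's hub)
- mat: blue mat, 270 square and 3 thick, fixed to the table, on which the bars lie at the start; origin: middle of its underside
- clear_tray: clear plastic open tray, fixed to the table, outside 262 long (own x) by 162 wide (own y), 50 high, walls and floor 4 thick; origin: middle of its underside, z up. A bar laid in it lies lengthwise along the tray's x, its origin 4 above the tray's
- red_tray: red plastic (rejects) open tray, fixed to the table, outside 262 long (own x) by 162 wide (own y), 50 high, walls and floor 4 thick; origin: middle of its underside, z up. A bar laid in it lies lengthwise along the tray's x, its origin 4 above the tray's
- snips_a: pair of orange-handled trimming snips lying on the table, 160 long, 50 wide, 10 high; a bystander, origin at its underside
- snips_b: pair of orange-handled trimming snips lying on the table, 160 long, 50 wide, 10 high; a bystander, origin at its underside
- blue_bowl: blue plastic bowl, 124 across, 55 high; a bystander, origin at its underside
- tub: white jar with a green lid, 84 across, 75 high; a bystander, origin at its underside

How it is judged:
By the outcome, as a careful person would: the job done as asked, in the order asked, and still so for the second after the job is handed in, with the robot touching nothing.
It also fails if it takes over 72 s, if anything falls off the work surface, if the arm or the gripper's body presses on something with over 40 N, if the wrist force passes 120 N, or if a joint passes its speed limit or range.

ROBOT

A 7-joint arm with a two-finger parallel gripper is mounted at the origin on the work surface. World frame = base frame: x ahead of the robot, y to its left, z up, the work surface at z = 0. Lengths are in m, angles in rad, forces in N, time in s.
With the tool pointing down it reaches from about 0.4 to 0.875 m from the base axis. Payload 6.5 kg.
Tool frame: the origin (TCP) lies between the finger pads; the fingertips stand 19 mm ahead of it and the grasp point (between the pads) is the TCP; z points along the fingers, y is the line along which they close (so a half turn about z gives the same grasp; the last joint's range is limited). The gripper opens to 85 mm and grips with 20 to 120 N. Pads are 22 mm wide; open, the fingers measure 114 mm over their backs; the gripper's body (76 mm by 85 mm) begins 54 mm behind the grasp point. The pads swing forward as they close: fully open they stand 13 mm farther back than shut.
Start: joints at [-1.278, 0.536, -0.004, 1.538, 0.003, 1.067, -0.071], TCP at [0.228, 0.609, 0.25] pointing down, gripper open.
Joint ranges: [-2.7, 2.7], [-0.37, 2.16], [-1.27, 1.26], [0.24, 2.4], [-1.31, 4.45], [0.19, 1.91], [-2.76, 2.76]. Speed limits (rad/s): [2.39, 2.39, 3.14, 3.14, 3.14, 3.14, 3.14].

INTERFACE

Orientations are given as a unit quaternion [x, y, z, w].
In Python, from bench import manip, cams, monitor gives the robot as it stands (manip), with the cameras (cams) and the readings (monitor).
- The arm moves only by the shell command python3 nudge.py [OPENING] [FORCE], which reads ROWS from standard input. ROWS is a JSON list that holds a single list of rows (three levels of brackets), with 1 to 12 rows, each of 6 numbers: dx, dy, dz in normalised numbers (1 is 0.75 m), then a rotation vector rx, ry, rz in parts of the range, where 1.0 means 2 rad; each row is the pose to reach, as a shift and turn from the pose commanded when the command began, along the tool's axes at that moment; what a row does not reach only later rows make up. A row lasts 1/12 s, in which the tool goes at most 0.0417 m and 0.125 rad, less where a joint would pass 70% of its speed; a pose out of reach is approached as far as the arm can. OPENING is the finger opening in m, set as the command begins (- or left out keeps the last). The fingers move at their own pace and stop on an object; FORCE is the grip in N (left out, the last holds). Time passes only in rows, so rows that do not move let the fingers close. It prints the time, the measured TCP pose, the force, the opening and the grip force at its end. Input that does not fit is refused with a message, and nothing moves.
- monitor.get_obs(): the state, without advancing time (a new reading comes with each control period).
- cams.camera(name): name is "side" or "top"; returns the picture (384x512x3 uint8, red, green, blue); there is no depth.
- cams.camera_params(name): a dict with "fx", "fy", "cx", "cy" (pixels), "k1" (the pictures are not rectified: a ray, as slopes to the right and down, at radius r is drawn at 1 + k1 r^2 times it, then the intrinsics apply), "R" (3x3) and "t" (3): a world point X has camera coordinates R X + t. Camera axes: x right, y down, z forward; pixel columns grow to the right and rows downward; lengths in m; the calibration is good to about 2 mm. A picture is of the moment at which its call begins. camera_params takes no time and is no camera call.
- manip.sign_off(): hands the job in; it is judged then, once.
The state is a dict: "time": time; "joint_pos": joint angles; "joint_velocities": joint speeds; "effort": joint torques, N m; "tool_pos": TCP position; "tool_rot": TCP orientation; "wrist_force": force on the tool from outside, world axes, zero at the start; "ft_torque": the same for the moment, N m; "finger_gap": finger opening in m; "finger_force": force on a finger pad.
Only numpy, scipy, OpenCV 4.12 (cv2) and the standard library are available. Lean on these libraries where they do the work, as an engineer would, in place of code of your own. Each camera call takes 0.05 s, during which the arm holds its last target. There are 200 camera calls.

## Working session

There is one attempt and no reset: what is moved stays moved. The work goes in short steps, Python scripts to look and compute and a shell command to move; the robot and the scene stay as the last step left them, time stands still between calls to the robot, and variables do not carry over. Pictures are saved under pics/ and viewed, at most 10 in all, crops included, and the job is handed in when it is done.

```bash
ls; mkdir -p pics; python3 - <<'E'
from bench import manip, cams, monitor
import cv2,json,numpy as np
for n in("top","side"):
    cv2.imwrite(f"pics/{n}0.png",cams.camera(n)[:,:,::-1])
    p=cams.camera_params(n);print(n,{k:np.round(v,4).tolist() for k,v in p.items()})
o=monitor.get_obs();print(o["tool_pos"],o["tool_rot"],o["time"],o["finger_gap"])
E
```

```text
bench.py
nudge.py
pics
top {'fx': 357.3249, 'fy': 357.3249, 'cx': 251.767, 'cy': 189.9043, 'k1': 0.0299, 'R': [[-0.0261, -0.9996, -0.0044], [-0.9988, 0.0263, -0.0416], [0.0417, 0.0033, -0.9991]], 't': [0.0062, 0.508, 1.1196]}
side {'fx': 352.7607, 'fy': 352.7607, 'cx': 251.3685, 'cy': 193.1358, 'k1': 0.0077, 'R': [[0.8531, -0.5218, -0.0031], [-0.3774, -0.6129, -0.6943], [0.3604, 0.5934, -0.7197]], 't': [-0.4569, 0.2491, 0.9711]}
[0.22807419 0.60808059 0.24947714] [ 1.78409919e-01  9.83955909e-01 -8.15338493e-04 -7.24314781e-05] 0.1 0.08561171999963584
```

View pics/top0.png

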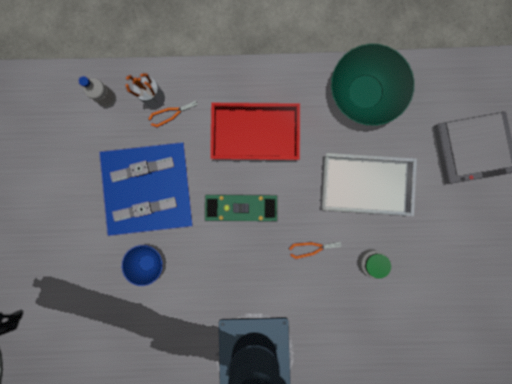

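View pics/side0.png

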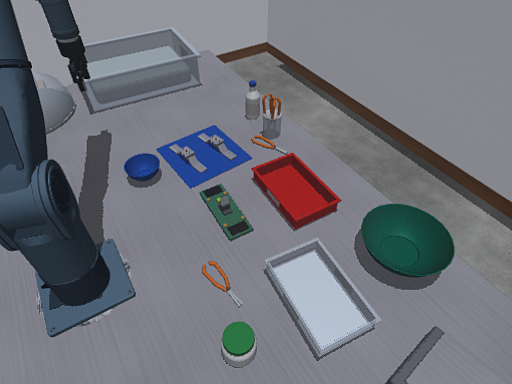

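The top view shows bars at about (142,169) and (145,209), the stand at (241,208), the red tray at (256,132) and the clear tray at (369,185). Next I'll enlarge the bars and the stand.

```bash
cat > h.py <<'E'
from bench import manip, cams, monitor
import cv2,numpy as np
from scipy.spatial.transform import Rotation as Ro
from scipy.optimize import least_squares
P={n:{k:np.array(v,float) for k,v in cams.camera_params(n).items()} for n in("top","side")}
def proj(n,X):
    p=P[n];c=np.atleast_2d(X)@p["R"].T+p["t"]
    s=c[:,:2]/c[:,2:];s=s*(1+p["k1"]*(s**2).sum(1,keepdims=True))
    return s*[p["fx"],p["fy"]]+[p["cx"],p["cy"]]
def unproj(n,uv,z):
    p=P[n];d=(np.array(uv,float)-[p["cx"],p["cy"]])/[p["fx"],p["fy"]];s=d.copy()
    for _ in range(8): s=d/(1+p["k1"]*(s**2).sum())
    r=p["R"].T@np.r_[s,1];C=-p["R"].T@p["t"];return C+r*(z-C[2])/r[2]
def box(pose,x0,x1,y0,y1,z):  # pose=(x,y,yaw)
    c,s=np.cos(pose[2]),np.sin(pose[2])
    return np.array([[pose[0]+c*a-s*b,pose[1]+s*a+c*b,z] for a,b in((x0,y0),(x1,y0),(x1,y1),(x0,y1))])
def crop(img,x,y,w,h,k,polys=()):
    im=cv2.resize(img[y:y+h,x:x+w,::-1],None,fx=k,fy=k,interpolation=cv2.INTER_CUBIC)
    for q in polys: cv2.polylines(im,[np.int32(np.round((q-[x,y]+.5)*k))],True,(0,0,255),1)
    return im
def rel(target,yaw=None):
    """shift in tool axes from the measured pose; TCP-down yaw = heading of tool y wanted"""
    o=monitor.get_obs();R=Ro.from_quat(o["tool_rot"])
    return R.inv().apply(np.array(target)-o["tool_pos"])
E
python3 - <<'E'
from h import *
t=cams.camera("top");s=cams.camera("side");np.save("t0.npy",t);np.save("s0.npy",s)
a=crop(t,98,140,100,98,4);b=crop(s,155,122,100,66,4);c=crop(t,200,188,84,38,4);d=crop(s,196,178,60,64,4)
im=np.zeros((600,800,3),np.uint8);im[:392,:400]=a;im[:264,400:]=b;im[392:392+152,:336]=c;im[300:556,420:660]=d
cv2.imwrite("pics/z1.png",im)
print(-P["top"]["R"].T@P["top"]["t"],-P["side"]["R"].T@P["side"]["t"])
E
```

```text
[ 0.46087481 -0.0108382   1.13976192] [ 0.13381488 -0.66201394  0.8703831 ]
```

View pics/z1.png

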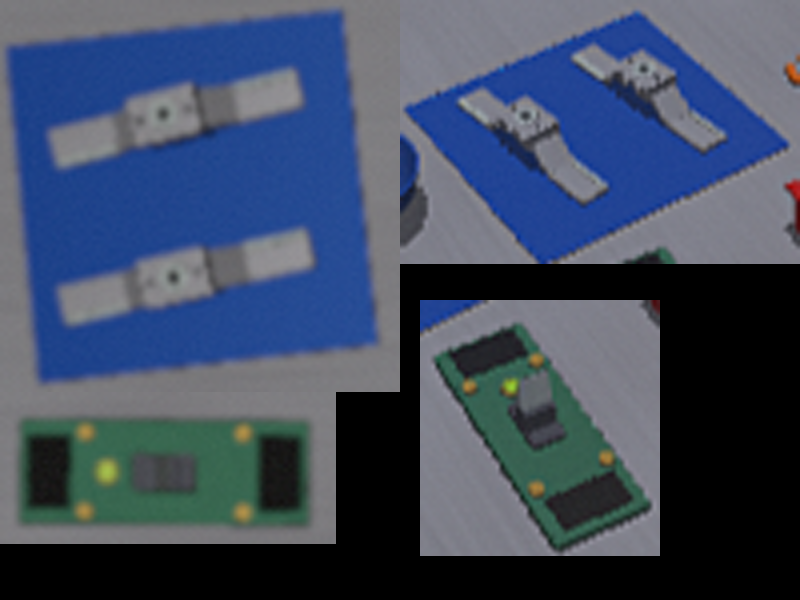

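The enlarged view gives clear corners for the bars and the stand. I'll fit planar poses to them from both cameras.

```bash
python3 - <<'E'
from h import *
def T(p): return np.array(p,float)/4+[98,140]-.5
def S(p): return (np.array(p,float)-[400,0])/4+[155,122]-.5
def C(p): return (np.array(p,float)-[0,392])/4+[200,188]-.5
def D(p): return (np.array(p,float)-[420,300])/4+[196,178]-.5
def fit(obs,x0):
    def f(q):
        c,s=np.cos(q[2]),np.sin(q[2]);r=[]
        for n,loc,uv in obs:
            l=np.array(loc,float);w=np.c_[q[0]+c*l[:,0]-s*l[:,1],q[1]+s*l[:,0]+c*l[:,1],l[:,2]]
            r.append((proj(n,w)-uv).ravel())
        return np.concatenate(r)
    z=least_squares(f,x0,loss="soft_l1");return z.x,np.round(f(z.x),1)
# local x -> image left in top (+y world)
e=[(.1,.015,.008),(.1,-.015,.008),(-.1,.015,.008),(-.1,-.015,.008)];h=[(0,0,.039)]
# yaw ~ +90deg: local +x = +y world; local +y = -x world
up=[("top",e+h,T([(57,169),(48,131),(304,106),(294,67),(163,114)])),("side",e+h,S([(572,52),(598,43),(705,151),(726,132),(644,69)]))]
lo=[("top",e+h,T([(68,326),(57,287),(316,268),(308,229),(173,277)])),("side",e+h,S([(458,98),(480,88),(585,204),(608,184),(526,117)]))]
st=[("top",[(.115,.042,.012),(.115,-.042,.012),(-.115,-.042,.012),(-.115,.042,.012)],C([(20,525),(20,420),(309,420),(309,525)])),
 ("side",[(.115,.042,.012),(.115,-.042,.012),(-.115,-.042,.012),(-.115,.042,.012)],D([(434,356),(520,323),(651,504),(558,547)]))]
R=[(.131,.081,.05),(.131,-.081,.05),(-.131,-.081,.05),(-.131,.081,.05)]
cl=[("top",R,np.array([(322,211),(326,154),(416,158),(412,215)])),("side",R,np.array([(266,265),(317,241),(376,317),(321,350)]))]
rd=[("top",R,np.array([(211,161),(211,103),(300,103),(300,161)])),("side",R,np.array([(252,184),(291,154),(340,203),(297,225)]))]
PO={}
for n,o,g in(("far",up,(.53,.3,1.57)),("near",lo,(.4,.3,1.57)),("stand",st,(.4,.03,1.57)),("clear",cl,(.5,-.3,1.57)),("red",rd,(.65,0,1.57))):
    q,r=fit(o,g);PO[n]=q;print(n,q.round(4),r)
    for ob in o: print("   alone",ob[0],fit([ob],g)[0].round(4))
np.savez("poses.npz",**PO)
# knife-edge ends
t=np.load("t0.npy");s=np.load("s0.npy")
def pl(n,bars=True):
    L=[proj(n,box(PO[b],-.1,.1,-.015,.015,.008)) for b in("far","near")]+[proj(n,box(PO[b],-.026,.026,-.018,.018,.039)) for b in("far","near")]
    L+=[proj(n,box(PO["stand"],-.115,.115,-.042,.042,.012)),proj(n,box(PO["stand"],-.0005,.0005,-.013,.013,.07))]
    return L+[proj(n,box(PO[b],-.131,.131,-.081,.081,.05)) for b in("clear","red")]
im=np.zeros((600,800,3),np.uint8)
a=crop(t,98,95,325,145,2.46,pl("top"));im[:a.shape[0],:a.shape[1]]=a[:,:800]
b=crop(s,155,120,230,235,1.02,pl("side"));b=crop(s,155,120,130,80,3,pl("side"));im[360:600,:390]=b
b=crop(s,196,178,90,80,3,pl("side"));im[360:600,400:670]=b
cv2.imwrite("pics/fit.png",im)
E
```

```text
far [0.5841 0.3415 1.7933] [-0.2 -0.6 -0.2 -0.2 -0.4 -0.3 -0.1  0.4 -0.1 -0.1 -0.1  1.5 -0.8  0.6
 -0.2 -0.1  0.5  1.   0.2  0.3]
   alone top [0.5836 0.3409 1.7998]
   alone side [0.5862 0.3451 1.7773]
near [0.4574 0.3346 1.777 ] [-0.6 -0.2  0.1  0.2 -0.5 -0.4 -0.6  0.1  0.2  0.2 -0.1  1.1  0.8  0.3
 -0.4 -0.1  0.4  1.1  0.1  0.3]
   alone top [0.4573 0.3338 1.774 ]
   alone side [0.4582 0.3378 1.7834]
stand [0.453  0.0294 1.5422] [-0.5  0.1 -0.2 -0.3  0.4 -0.1  0.4  0.3 -0.5  0.2  0.2 -0.2  0.6 -0.2
 -0.3  0. ]
   alone top [0.4531 0.0295 1.5447]
   alone side [0.4529 0.0293 1.539 ]
clear [ 0.513  -0.3638  1.4907] [ 2.5 -2.1  1.   1.9 -2.5  2.3 -0.4 -1.3 -0.3 -3.4 -1.5 -1.3  1.2  1.7
  0.1  0.1]
   alone top [ 0.5136 -0.3631  1.4886]
   alone side [ 0.5128 -0.3642  1.4913]
red [ 0.6815 -0.0286  1.5547] [  3.8  -1.5   3.4   4.   -0.4   3.    0.3  -2.5   0.2 -13.1  -0.1   1.3
  -1.3  -1.6  -0.2  -3.3]
   alone top [ 0.6835 -0.0233  1.544 ]
   alone side [ 0.6757 -0.0384  1.5684]
```

View pics/fit.png

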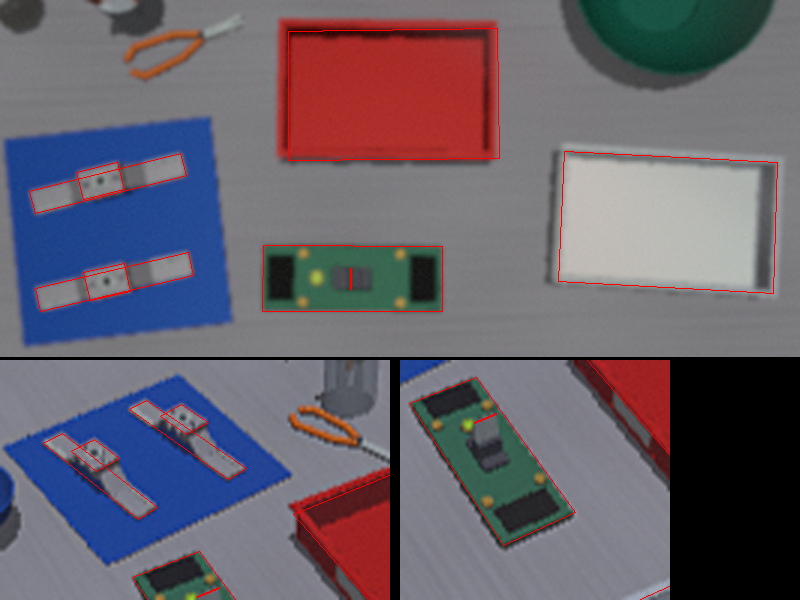

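The bar and stand fits agree between the cameras to within 2–4 mm, and the sizes match. The trays have plenty of clearance. First I'll move to hover over the far bar.

Careful with the scale: shifts go in shares of 0.75 m and turns go in shares of 2 rad. That gives: -0.427 m / 0.75 = -0.5693, 0.13 m / 0.75 = 0.1733, 1 rad / 2 = 0.5.

```bash
cat >> h.py <<'E'
def go(x,y,z,head):
    """tool-axes shift and turn from measured pose to TCP (x,y,z), pointing down, tool y at heading head"""
    o=monitor.get_obs();R=Ro.from_quat(o["tool_rot"])
    c,s=np.cos(head),np.sin(head)
    W=Ro.from_matrix(np.array([[-s,c,0],[c,s,0],[0,0,-1]]).T) if False else Ro.from_matrix(np.column_stack([[s,-c,0],[c,s,0],[0,0,-1]]))
    W2=W*Ro.from_rotvec([0,0,np.pi]);v=[(R.inv()*w).as_rotvec() for w in(W,W2)];v=min(v,key=np.linalg.norm)
    d=R.inv().apply(np.array([x,y,z])-o["tool_pos"])
    print("t",o["time"],"tcp",o["tool_pos"].round(4),"shift",d.round(4),"turn",v.round(4),"gap",round(float(o["finger_gap"]),4),"F",np.round(o["wrist_force"],1),"J",np.round(o["joint_pos"],2))
E
python3 -c "
from h import *
go(.5841,.3415,.12,.222)"
echo '[[[-0.5693, -0.1667, 0.1733, 0, 0, 0.5], [-0.5693, -0.1667, 0.1733, 0, 0, 0.5], [-0.5693, -0.1667, 0.1733, 0, 0, 0.5], [-0.5693, -0.1667, 0.1733, 0, 0, 0.5], [-0.5693, -0.1667, 0.1733, 0, 0, 0.5], [-0.5693, -0.1667, 0.1733, 0, 0, 0.5], [-0.5693, -0.1667, 0.1733, 0, 0, 0.5], [-0.5693, -0.1667, 0.1733, 0, 0, 0.5], [-0.5693, -0.1667, 0.1733, 0, 0, 0.5], [-0.5693, -0.1667, 0.1733, 0, 0, 0.5], [-0.5693, -0.1667, 0.1733, 0, 0, 0.5], [-0.5693, -0.1667, 0.1733, 0, 0, 0.5]]]' | python3 nudge.py 0.07 40
python3 -c "
from h import *
go(.5841,.3415,.033,.222)"
```

```text
time: 1.2
tool_pos: [0.59, 0.3323, 0.1183]
tool_rot: [0.632, 0.775, -0.002, 0.003]
wrist_force: [0.4, -1.9, 0.1]
finger_gap: 0.0703
finger_force: 0.0Traceback (most recent call last):
  File "<string>", line 3, in <module>
    go(.5841,.3415,.12,.222)
    ~~^^^^^^^^^^^^^^^^^^^^^^
  File "h.py", line 29, in go
    W=Ro.from_matrix(np.array([[-s,c,0],[c,s,0],[0,0,-1]]).T) if False else Ro.from_matrix(np.column_stack([[s,-c,0],[c,s,0],[0,0,-1]]))
                                                                            ~~~~~~~~~~~~~~^^^^^^^^^^^^^^^^^^^^^^^^^^^^^^^^^^^^^^^^^^^^^^
  File "scipy/spatial/transform/_rotation.pyx", line 1143, in scipy.spatial.transform._rotation.Rotation.from_matrix
ValueError: Non-positive determinant (left-handed or null coordinate frame) in rotation matrix 0: [[ 0.22018098  0.97545904  0.        ]
 [-0.97545904  0.22018098  0.        ]
 [ 0.          0.         -1.        ]].
Traceback (most recent call last):
  File "h.py", line 29, in go
    W=Ro.from_matrix(np.array([[-s,c,0],[c,s,0],[0,0,-1]]).T) if False else Ro.from_matrix(np.column_stack([[s,-c,0],[c,s,0],[0,0,-1]]))
                                                                            ~~~~~~~~~~~~~~^^^^^^^^^^^^^^^^^^^^^^^^^^^^^^^^^^^^^^^^^^^^^^
  File "scipy/spatial/transform/_rotation.pyx", line 1143, in scipy.spatial.transform._rotation.Rotation.from_matrix
ValueError: Non-positive determinant (left-handed or null coordinate frame) in rotation matrix 0: [[ 0.22018098  0.97545904  0.        ]
 [-0.97545904  0.22018098  0.        ]
 [ 0.          0.         -1.        ]].
```

```bash
sed -i 's/^    W=Ro.*/    W=Ro.from_matrix(np.column_stack([[-s,c,0],[c,s,0],[0,0,-1]]))/' h.py
echo '[[[0, 0, 0, 0, 0, 0], [0, 0, 0, 0, 0, 0], [0, 0, 0, 0, 0, 0]]]' | python3 nudge.py >/dev/null
python3 -c "
from h import *
go(.5841,.3415,.033,.222)"
```

```text
t 1.45 tcp [0.5828 0.3436 0.1204] shift [-0.0025  0.0009  0.0874] turn [-0.0006 -0.0015 -0.0077] gap 0.0703 F [-0.3  0.2  0.4] J [-0.76  0.74  0.24  1.56 -0.22  0.87 -0.22]
```

To row units: 0.087 m / 0.75 = 0.116, 0.08 m / 0.75 = 0.1067.

```bash
echo '[[[-0.0027, 0.0013, 0.04, 0, 0, 0], [-0.0027, 0.0013, 0.08, 0, 0, 0], [-0.0027, 0.0013, 0.1067, 0, 0, 0], [-0.0027, 0.0013, 0.116, 0, 0, 0], [-0.0027, 0.0013, 0.116, 0, 0, 0], [-0.0027, 0.0013, 0.116, 0, 0, 0]]]' | python3 nudge.py 0.07 40
echo '[[[0, 0, 0, 0, 0, 0], [0, 0, 0, 0, 0, 0], [0, 0, 0, 0, 0, 0], [0, 0, 0, 0, 0, 0], [0, 0, 0, 0, 0, 0], [0, 0, 0, 0, 0, 0]]]' | python3 nudge.py 0.0 40
python3 -c "
from h import *
go(.4530,.0294,.15,-.029)"
```

```text
time: 1.95
tool_pos: [0.5854, 0.3413, 0.0343]
tool_rot: [0.628, 0.778, 0.001, -0.0]
wrist_force: [0.6, -0.2, 0.0]
finger_gap: 0.07
finger_force: 0.0
time: 2.45
tool_pos: [0.5863, 0.3406, 0.0349]
tool_rot: [0.628, 0.778, 0.001, 0.0]
wrist_force: [-2.7, -0.2, 6.6]
finger_gap: 0.0353
finger_force: 40.3
t 2.45 tcp [0.5863 0.3406 0.0349] shift [-0.276  -0.1956 -0.1158] turn [ 0.0017 -0.0013  0.241 ] gap 0.0353 F [-2.7 -0.2  6.6] J [-0.73  0.86  0.21  1.57 -0.24  0.73 -0.2 ]
```

To row units: -0.23 m / 0.75 = -0.3067, -0.12 m / 0.75 = -0.16, 0.24 rad / 2 = 0.12.

```bash
echo '[[[0, 0, -0.0133, 0, 0, 0], [0, 0, -0.04, 0, 0, 0], [0, 0, -0.08, 0, 0, 0], [0, 0, -0.12, 0, 0, 0.01], [-0.0267, -0.0133, -0.1467, 0, 0, 0.025], [-0.0667, -0.04, -0.1533, 0, 0, 0.04], [-0.1067, -0.0733, -0.1533, 0, 0, 0.055], [-0.1467, -0.1067, -0.1533, 0, 0, 0.075], [-0.1867, -0.1333, -0.1533, 0, 0, 0.09], [-0.2267, -0.16, -0.1533, 0, 0, 0.105], [-0.2667, -0.1867, -0.1533, 0, 0, 0.12], [-0.3067, -0.22, -0.1533, 0, 0, 0.12]]]' | python3 nudge.py
echo '[[[-0.04, -0.0267, 0, 0, 0, 0], [-0.0587, -0.0373, 0, 0, 0, 0], [-0.0587, -0.0373, 0, 0, 0, 0], [-0.0587, -0.0373, 0, 0, 0, 0], [-0.0587, -0.0373, 0, 0, 0, 0]]]' | python3 nudge.py
python3 - <<'E'
from h import *
go(.4530,.0294,.12,-.029)
t=cams.camera("top");s=cams.camera("side");go(.4530,.0294,.12,-.029)
im=np.zeros((600,800,3),np.uint8);im[:400,:400]=crop(t,190,150,100,100,4);im[:400,400:]=crop(s,180,125,100,100,4);cv2.imwrite("pics/h1.png",im)
E
```

```text
time: 3.45
tool_pos: [0.4724, 0.079, 0.1488]
tool_rot: [0.717, 0.697, 0.001, 0.0]
wrist_force: [0.7, -0.3, -3.8]
finger_gap: 0.0355
finger_force: 41.3
time: 3.87
tool_pos: [0.4441, 0.0378, 0.1487]
tool_rot: [0.717, 0.697, 0.001, 0.0]
wrist_force: [0.2, 0.0, -4.6]
finger_gap: 0.0349
finger_force: 41.3
t 3.8667 tcp [0.4441 0.0378 0.1487] shift [-0.0082  0.0091  0.0287] turn [ 0.0013 -0.0007  0.0016] gap 0.0349 F [ 0.2  0.  -4.6] J [-0.48  0.37  0.35  2.16 -0.21  0.64 -0.01]
t 3.9667 tcp [0.4442 0.0382 0.1485] shift [-0.0086  0.009   0.0285] turn [ 0.0009 -0.0005  0.0027] gap 0.0351 F [-0.   0.4 -4.4] J [-0.48  0.37  0.35  2.16 -0.21  0.64 -0.01]
```

View pics/h1.png

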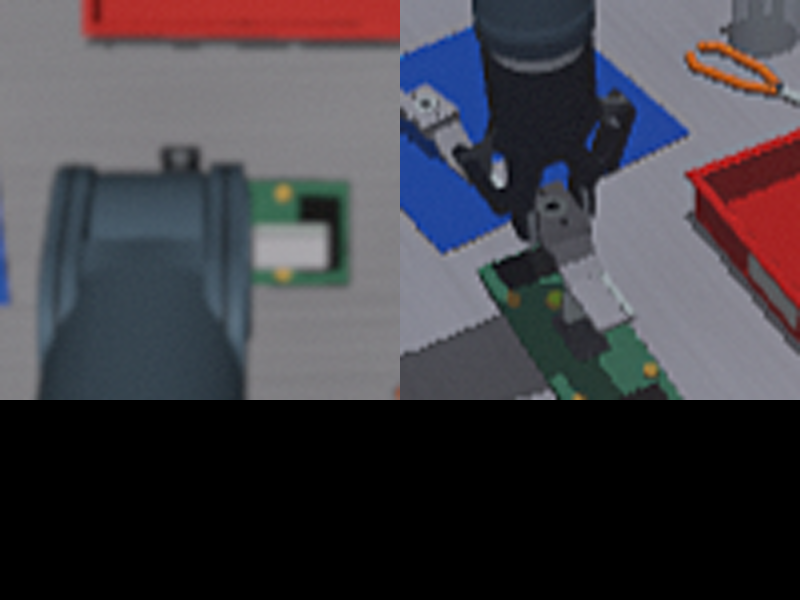

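```bash
python3 - <<'E'
from h import *
T=lambda p:np.array(p)/4+[190,150]-.5
S=lambda p:(np.array(p)-[400,0])/4+[180,125]-.5
z=.1218
print("top end",(unproj("top",T((329,224)),z)+unproj("top",T((329,269)),z))/2)
print("side end corners",unproj("side",S((633,318)),z),unproj("side",S((600,334)),z))
print("hole side",unproj("side",S((552,207)),.1528))
o=monitor.get_obs();R=Ro.from_quat(o["tool_rot"]).as_matrix();print("tcp",o["tool_pos"],"expected end",o["tool_pos"]-.1*R[:,0])
# width check of end, level check
q=o["tool_pos"];print(proj("side",np.array([q-.1*R[:,0]+.015*k*R[:,1]-[0,0,.027] for k in(1,-1)]))*4+[400-180*4,-125*4])
E
```

```text
top end [ 0.44151832 -0.06269507  0.1218    ]
side end corners [ 0.45287333 -0.06124188  0.1218    ] [ 0.42532908 -0.06224668  0.1218    ]
hole side [0.44392169 0.04159184 0.1528    ]
tcp [0.4442109  0.03818071 0.14851414] expected end [ 0.44158215 -0.06178473  0.14846926]
[[636.14656356 315.11488363]
 [598.99060009 330.85593333]]
```

The bar sits centred in the grip within about 1 mm, with its visible end at (-0.062 m in y) as expected. Next I'll line up over the edge and lower it.

To row units: 0.058 m / 0.75 = 0.0773, 0.03 m / 0.75 = 0.04.

```bash
echo '[[[-0.0053, 0.0053, 0.0133, 0, 0, 0], [-0.0115, 0.012, 0.04, 0, 0, 0], [-0.0115, 0.012, 0.0667, 0, 0, 0], [-0.0115, 0.012, 0.0773, 0, 0, 0], [-0.0115, 0.012, 0.0773, 0, 0, 0], [-0.0115, 0.012, 0.0773, 0, 0, 0], [-0.0115, 0.012, 0.0773, 0, 0, 0]]]' | python3 nudge.py
python3 -c "
from h import *
go(.4530,.0294,.073,-.029)"
```

```text
time: 4.55
tool_pos: [0.4528, 0.0284, 0.0908]
tool_rot: [0.717, 0.697, 0.0, 0.0]
wrist_force: [-0.3, 0.8, -3.9]
finger_gap: 0.0354
finger_force: 41.2
t 4.55 tcp [0.4528 0.0284 0.0908] shift [0.001  0.0002 0.0178] turn [ 0.001  -0.0002  0.0013] gap 0.0354 F [-0.3  0.8 -3.9] J [-0.4   0.5   0.29  2.16 -0.28  0.52  0.08]
```

To row units: 0.016 m / 0.75 = 0.0213, 0.014 m / 0.75 = 0.0187.

```bash
echo '[[[0.0013, 0, 0.008, 0, 0, 0], [0.0013, 0, 0.0147, 0, 0, 0], [0.0013, 0, 0.0187, 0, 0, 0], [0.0013, 0, 0.0213, 0, 0, 0], [0.0013, 0, 0.0213, 0, 0, 0], [0.0013, 0, 0.0213, 0, 0, 0]]]' | python3 nudge.py
python3 -c "
from h import *
go(.4530,.0294,.073,-.029)"
```

```text
time: 5.05
tool_pos: [0.4522, 0.0292, 0.0742]
tool_rot: [0.717, 0.697, -0.0, -0.0]
wrist_force: [-1.0, -0.3, -3.3]
finger_gap: 0.0352
finger_force: 41.3
t 5.05 tcp [0.4522 0.0292 0.0742] shift [0.0002 0.0008 0.0012] turn [-0.0001  0.0001  0.0009] gap 0.0352 F [-1.  -0.3 -3.3] J [-0.39  0.53  0.27  2.17 -0.3   0.48  0.09]
```

To row units: 0.001 m / 0.75 = 0.0013, 0.0005 m / 0.75 = 0.0007.

```bash
echo '[[[0, 0, 0.0007, 0, 0, 0], [0, 0, 0.0013, 0, 0, 0], [0, 0, 0.0013, 0, 0, 0], [0, 0, 0.0013, 0, 0, 0]]]' | python3 nudge.py
echo '[[[0, 0, 0.0007, 0, 0, 0], [0, 0, 0.0013, 0, 0, 0], [0, 0, 0.0013, 0, 0, 0], [0, 0, 0.0013, 0, 0, 0]]]' | python3 nudge.py
```

```text
time: 5.38
tool_pos: [0.4524, 0.0292, 0.0734]
tool_rot: [0.717, 0.697, 0.0, 0.0]
wrist_force: [0.4, -0.4, -2.8]
finger_gap: 0.0353
finger_force: 41.5
time: 5.72
tool_pos: [0.4526, 0.029, 0.0728]
tool_rot: [0.717, 0.697, 0.0, 0.0]
wrist_force: [-1.1, -1.3, 4.6]
finger_gap: 0.0353
finger_force: 42.4
```

Contact is confirmed: the wrist force went from -2.8 N to +4.6 N, at the expected height. Now release and watch.

```bash
echo '[[[0, 0, 0, 0, 0, 0], [0, 0, 0, 0, 0, 0], [0, 0, 0, 0, 0, 0], [0, 0, 0, 0, 0, 0], [0, 0, 0, 0, 0, 0], [0, 0, 0, 0, 0, 0]]]' | python3 nudge.py 0.062
echo '[[[0, 0, 0, 0, 0, 0], [0, 0, 0, 0, 0, 0], [0, 0, 0, 0, 0, 0], [0, 0, 0, 0, 0, 0], [0, 0, 0, 0, 0, 0], [0, 0, 0, 0, 0, 0], [0, 0, 0, 0, 0, 0], [0, 0, 0, 0, 0, 0], [0, 0, 0, 0, 0, 0], [0, 0, 0, 0, 0, 0], [0, 0, 0, 0, 0, 0], [0, 0, 0, 0, 0, 0]]]' | python3 nudge.py
python3 - <<'E'
from h import *
s=cams.camera("side");t=cams.camera("top")
B=np.array([.453,.0294]);
L=[proj("side",box((*B,1.542),-.1,.1,-.015,.015,.046))]
im=np.zeros((400,800,3),np.uint8);im[:,400:]=crop(s,180,140,100,100,4,L);im[:,:400]=crop(s,180,140,100,100,4);cv2.imwrite("pics/b1.png",im)
E
```

```text
time: 6.22
tool_pos: [0.4522, 0.0293, 0.0723]
tool_rot: [0.717, 0.697, 0.0, -0.0]
wrist_force: [0.0, -0.0, -0.8]
finger_gap: 0.0618
finger_force: 0.0
time: 7.22
tool_pos: [0.4523, 0.0293, 0.0723]
tool_rot: [0.717, 0.697, 0.0, 0.0]
wrist_force: [-0.6, -0.1, 0.3]
finger_gap: 0.062
finger_force: 0.0
```

View pics/b1.png

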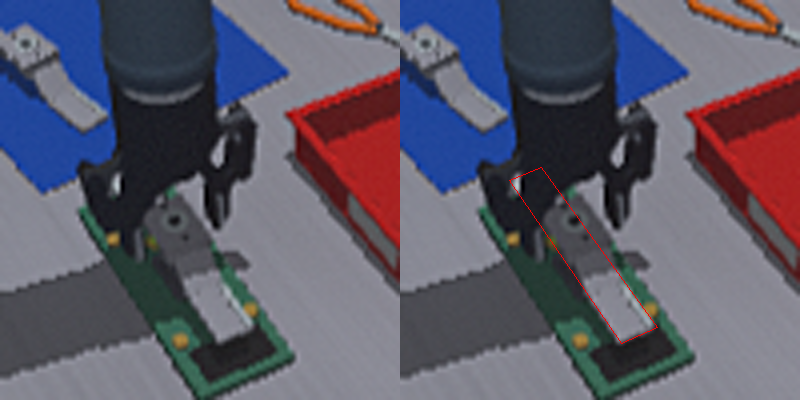

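The near end is at (253,327)/(219,345) in the left crop, within about a pixel of the predicted level outline. I'll wait longer and compare, to rule out a slow tip.

```bash
python3 - <<'E'
from h import *
np.save("s1.npy",cams.camera("side"))
E
echo '[[[0, 0, 0, 0, 0, 0], [0, 0, 0, 0, 0, 0], [0, 0, 0, 0, 0, 0], [0, 0, 0, 0, 0, 0], [0, 0, 0, 0, 0, 0], [0, 0, 0, 0, 0, 0], [0, 0, 0, 0, 0, 0], [0, 0, 0, 0, 0, 0], [0, 0, 0, 0, 0, 0], [0, 0, 0, 0, 0, 0], [0, 0, 0, 0, 0, 0], [0, 0, 0, 0, 0, 0]]]' | python3 nudge.py >/dev/null
python3 - <<'E'
from h import *
a=np.load("s1.npy").astype(float);b=cams.camera("side").astype(float)
w=(slice(185,232),slice(215,250))
print("diff",np.abs(a-b)[w].mean(),np.abs(a-b)[w].max())
g=lambda i:cv2.cvtColor(i.astype(np.uint8),cv2.COLOR_RGB2GRAY).astype(np.float32)[w]
print(cv2.phaseCorrelate(g(a),g(b)))
# predicted end corners for tilts
for th in(-.27,-.06,0,.06,.27):
    c=np.array([.453,.0294,.07]);P3=[c+[ .015*k,-.1*np.cos(th)-(-.024)*np.sin(th)*-1,-.024*np.cos(th)+.1*np.sin(th)] for k in(1,-1)]
    print(th,((proj("side",np.array(P3))-[180,140]+.5)*4).round(0).tolist())
go(.453,.0294,.073,-.029)
E
```

```text
diff 1.2915906788247213 7.0
((-0.04606613487448996, 0.02213232939251597), 1.0018000390242647)
-0.27 [[254.0, 338.0], [220.0, 354.0]]
-0.06 [[259.0, 329.0], [224.0, 345.0]]
0 [[260.0, 326.0], [225.0, 342.0]]
0.06 [[260.0, 322.0], [226.0, 338.0]]
0.27 [[261.0, 304.0], [226.0, 321.0]]
t 8.4167 tcp [0.4522 0.0292 0.0723] shift [ 0.0002  0.0008 -0.0007] turn [-0.      0.      0.0009] gap 0.062 F [-0.7 -0.6  0.8] J [-0.38  0.53  0.27  2.17 -0.3   0.47  0.09]
```

```bash
cat >> h.py <<'E'
def pts(th,yaw=1.542,c=(.453,.0294,.07)):
    """near-end top corners of a bar on the edge, th<0 = near(-y) end dips; local x along (sin..)"""
    d=np.array([np.cos(yaw),np.sin(yaw),0]);n=np.array([-d[1],d[0],0]);z=np.array([0,0,1.])
    u=d*np.cos(th)+z*np.sin(-th)*-1 if False else d*np.cos(th)-z*np.sin(th)*-1
    # th<0: near end (-d) must go down -> u has +z component for -d down
    u=d*np.cos(th)+z*np.sin(-th);w=-d*np.sin(-th)+z*np.cos(th)
    return np.array([np.array(c)-.1*u+.015*k*n-.024*w for k in(1,-1)])
def plate(n,img):
    """blob of light grey end plate near the stand's near end"""
    hsv=cv2.cvtColor(img,cv2.COLOR_RGB2HSV);pa=proj(n,box((.453,.0294,1.542),-.112,-.02,-.04,.04,.03))
    m=np.zeros(img.shape[:2],np.uint8);cv2.fillPoly(m,[np.int32(pa)],255)
    m&=cv2.inRange(hsv,(0,0,110),(180,60,255));k,l,st,ce=cv2.connectedComponentsWithStats(m)
    i=1+np.argmax(st[1:,4]);q=np.argwhere(l==i)[:,::-1].astype(np.float32)
    print(n,"area",st[i,4],"corners",cv2.boxPoints(cv2.minAreaRect(q)).round(1).tolist())
    for th in(-.27,-.06,0,.06,.27): print("  ",th,proj(n,pts(th)).round(1).tolist())
E
python3 - <<'E'
from h import *
plate("top",cams.camera("top"));plate("side",cams.camera("side"))
E
```

```text
top area 184 corners [[256.0, 203.0], [273.0, 203.0], [273.0, 213.0], [256.0, 213.0]]
   -0.27 [[269.3, 212.5], [269.3, 202.9]]
   -0.06 [[272.3, 212.7], [272.3, 202.9]]
   0 [[273.0, 212.7], [273.0, 202.9]]
   0.06 [[273.5, 212.8], [273.5, 202.9]]
   0.27 [[274.4, 212.9], [274.4, 202.8]]
side area 166 corners [[224.60000610351562, 209.89999389648438], [232.5, 204.6999969482422], [243.10000610351562, 220.60000610351562], [235.1999969482422, 225.8000030517578]]
   -0.27 [[233.6, 228.3], [242.2, 224.5]]
   -0.06 [[234.7, 226.1], [243.4, 222.3]]
   0 [[234.9, 225.3], [243.7, 221.4]]
   0.06 [[235.0, 224.3], [243.8, 220.4]]
   0.27 [[235.0, 220.0], [243.9, 216.1]]
```

Both cameras agree with level: the plate edge is at u=273.0 in top, and its mean v is 223.2 in side against 223.3 predicted. The far bar is therefore balanced and goes in the clear tray.

To row units: -0.08 m / 0.75 = -0.1067, -0.075 m / 0.75 = -0.1.

```bash
echo '[[[0, 0, 0, 0, 0, 0], [0, 0, 0, 0, 0, 0], [0, 0, 0, 0, 0, 0], [0, 0, 0, 0, 0, 0], [0, 0, 0, 0, 0, 0], [0, 0, 0, 0, 0, 0]]]' | python3 nudge.py 0.0 40
echo '[[[0, 0, -0.0067, 0, 0, 0], [0, 0, -0.0267, 0, 0, 0], [0, 0, -0.0667, 0, 0, 0], [0, 0, -0.1, 0, 0, 0], [0, 0, -0.1067, 0, 0, 0], [0, 0, -0.1067, 0, 0, 0]]]' | python3 nudge.py
python3 -c "
from h import *
go(.513,-.364,.15,-.08)"
```

```text
time: 9.02
tool_pos: [0.4523, 0.0293, 0.0724]
tool_rot: [0.717, 0.697, 0.0, 0.0]
wrist_force: [0.0, -0.7, 3.8]
finger_gap: 0.0351
finger_force: 40.4
time: 9.52
tool_pos: [0.453, 0.0295, 0.1534]
tool_rot: [0.717, 0.697, 0.001, 0.001]
wrist_force: [0.0, 0.2, -4.0]
finger_gap: 0.0349
finger_force: 41.4
t 9.5167 tcp [0.453  0.0295 0.1534] shift [-0.3917  0.0709  0.0033] turn [ 0.0028 -0.001   0.0523] gap 0.0349 F [ 0.   0.2 -4. ] J [-0.47  0.37  0.36  2.14 -0.21  0.66  0.01]
```

To row units: -0.392 m / 0.75 = -0.5227, -0.38 m / 0.75 = -0.5067, 0.05 rad / 2 = 0.025.

```bash
echo '[[[-0.0133, 0, 0, 0, 0, 0], [-0.0533, 0.0133, 0, 0, 0, 0.005], [-0.1067, 0.02, 0, 0, 0, 0.01], [-0.16, 0.0267, 0, 0, 0, 0.015], [-0.2133, 0.04, 0, 0, 0, 0.02], [-0.2667, 0.0533, 0, 0, 0, 0.025], [-0.32, 0.06, 0, 0, 0, 0.025], [-0.3733, 0.0667, 0, 0, 0, 0.025], [-0.4267, 0.08, 0, 0, 0, 0.025], [-0.4733, 0.0867, 0, 0, 0, 0.025], [-0.5067, 0.0933, 0, 0, 0, 0.025], [-0.5227, 0.0947, 0, 0, 0, 0.025]]]' | python3 nudge.py
echo '[[[0, 0, 0.0133, 0, 0, 0], [0, 0, 0.04, 0, 0, 0], [0, 0, 0.08, 0, 0, 0], [0, 0, 0.1, 0, 0, 0], [0, 0, 0.1133, 0, 0, 0], [0, 0, 0.1133, 0, 0, 0], [0, 0, 0.1133, 0, 0, 0]]]' | python3 nudge.py
python3 -c "
from h import *
go(.513,-.364,.036,-.08)"
```

```text
time: 10.52
tool_pos: [0.5097, -0.3697, 0.15]
tool_rot: [0.736, 0.677, -0.002, -0.0]
wrist_force: [-0.6, -0.5, -4.1]
finger_gap: 0.0352
finger_force: 41.3
time: 11.1
tool_pos: [0.5118, -0.3636, 0.0665]
tool_rot: [0.734, 0.679, -0.0, -0.001]
wrist_force: [-0.5, -0.9, -4.4]
finger_gap: 0.0353
finger_force: 41.2
t 11.1 tcp [ 0.5118 -0.3636  0.0665] shift [-0.0003  0.0013  0.0305] turn [-0.0015 -0.0011  0.0027] gap 0.0353 F [-0.5 -0.9 -4.4] J [ 0.31  0.76  0.34  1.72 -0.35  0.72  0.75]
```

To row units: 0.029 m / 0.75 = 0.0387, 0.026 m / 0.75 = 0.0347.

```bash
echo '[[[0, 0, 0.0133, 0, 0, 0], [0, 0, 0.0267, 0, 0, 0], [0, 0, 0.0347, 0, 0, 0], [0, 0, 0.0387, 0, 0, 0], [0, 0, 0.0387, 0, 0, 0], [0, 0, 0.0387, 0, 0, 0]]]' | python3 nudge.py
echo '[[[0, 0, 0.0007, 0, 0, 0], [0, 0, 0.0013, 0, 0, 0], [0, 0, 0.002, 0, 0, 0], [0, 0, 0.0027, 0, 0, 0], [0, 0, 0.0027, 0, 0, 0]]]' | python3 nudge.py
```

```text
time: 11.6
tool_pos: [0.5122, -0.3646, 0.0383]
tool_rot: [0.734, 0.679, -0.0, 0.0]
wrist_force: [0.4, -0.4, -4.0]
finger_gap: 0.0352
finger_force: 41.3
time: 12.02
tool_pos: [0.5123, -0.3646, 0.0363]
tool_rot: [0.734, 0.679, 0.0, 0.0]
wrist_force: [-0.5, 0.3, -4.1]
finger_gap: 0.0352
finger_force: 41.3
```

To row units: 0.001 m / 0.75 = 0.0013, 0.0005 m / 0.75 = 0.0007.

```bash
echo '[[[0, 0, 0.0007, 0, 0, 0], [0, 0, 0.0013, 0, 0, 0], [0, 0, 0.0013, 0, 0, 0], [0, 0, 0.0013, 0, 0, 0]]]' | python3 nudge.py
echo '[[[0, 0, 0.0004, 0, 0, 0], [0, 0, 0.0008, 0, 0, 0], [0, 0, 0.0008, 0, 0, 0], [0, 0, 0.0008, 0, 0, 0]]]' | python3 nudge.py
```

```text
time: 12.35
tool_pos: [0.5124, -0.3647, 0.0356]
tool_rot: [0.734, 0.679, 0.0, 0.0]
wrist_force: [-1.5, 1.6, 1.2]
finger_gap: 0.0352
finger_force: 41.9
time: 12.68
tool_pos: [0.5124, -0.3647, 0.0355]
tool_rot: [0.734, 0.679, 0.0, 0.0]
wrist_force: [-2.3, 2.6, 7.5]
finger_gap: 0.0349
finger_force: 42.6
```

The bar is down on the tray floor. Release, lift, and head back to the near bar.

To row units: -0.115 m / 0.75 = -0.1533, -0.08 m / 0.75 = -0.1067.

```bash
echo '[[[0, 0, 0, 0, 0, 0], [0, 0, 0, 0, 0, 0], [0, 0, 0, 0, 0, 0], [0, 0, 0, 0, 0, 0]]]' | python3 nudge.py 0.062
echo '[[[0, 0, -0.0133, 0, 0, 0], [0, 0, -0.0533, 0, 0, 0], [0, 0, -0.1067, 0, 0, 0], [0, 0, -0.1533, 0, 0, 0], [0, 0, -0.1533, 0, 0, 0], [0, 0, -0.1533, 0, 0, 0]]]' | python3 nudge.py 0.07
python3 -c "
from h import *
go(.4574,.3346,.13,.206)"
```

```text
time: 13.02
tool_pos: [0.5124, -0.3647, 0.0347]
tool_rot: [0.734, 0.679, 0.0, 0.0]
wrist_force: [0.2, -0.1, 0.1]
finger_gap: 0.0618
finger_force: 0.0
time: 13.52
tool_pos: [0.5137, -0.3657, 0.1528]
tool_rot: [0.734, 0.679, 0.001, 0.003]
wrist_force: [0.3, 0.6, -0.7]
finger_gap: 0.0702
finger_force: 0.0
t 13.5167 tcp [ 0.5137 -0.3657  0.1528] shift [ 0.6938 -0.1108  0.0206] turn [ 0.0046  0.0031 -0.284 ] gap 0.0702 F [ 0.3  0.6 -0.7] J [ 0.27  0.64  0.39  1.69 -0.31  0.86  0.72]
```

To row units: 0.48 m / 0.75 = 0.64, 0.44 m / 0.75 = 0.5867, -0.24 rad / 2 = -0.12.

```bash
echo '[[[0.0533, -0.0133, 0, 0, 0, -0.01], [0.1067, -0.02, 0, 0, 0, -0.02], [0.16, -0.0267, 0, 0, 0, -0.03], [0.2133, -0.04, 0, 0, 0, -0.04], [0.2667, -0.0467, 0, 0, 0, -0.05], [0.32, -0.0533, 0, 0, 0, -0.06], [0.3733, -0.06, 0, 0, 0, -0.07], [0.4267, -0.0667, 0, 0, 0, -0.08], [0.48, -0.08, 0, 0, 0, -0.09], [0.5333, -0.0867, 0, 0, 0, -0.1], [0.5867, -0.0933, 0, 0, 0, -0.11], [0.64, -0.1067, 0, 0, 0, -0.12]]]' | python3 nudge.py >/dev/null
echo '[[[0.0533, -0.0067, 0, 0, 0, -0.01], [0.1067, -0.0133, 0, 0, 0, -0.02], [0.16, -0.0267, 0, 0, 0, -0.02], [0.2133, -0.0333, 0, 0, 0, -0.02], [0.2533, -0.04, 0.0133, 0, 0, -0.02], [0.28, -0.04, 0.02, 0, 0, -0.02], [0.284, -0.04, 0.0267, 0, 0, -0.02], [0.284, -0.04, 0.0267, 0, 0, -0.02], [0.284, -0.04, 0.0267, 0, 0, -0.02]]]' | python3 nudge.py
python3 -c "
from h import *
go(.4574,.3346,.034,.206)"
```

```text
time: 15.27
tool_pos: [0.4057, 0.3239, 0.1289]
tool_rot: [0.633, 0.775, -0.001, 0.0]
wrist_force: [-0.7, -0.4, 0.4]
finger_gap: 0.0701
finger_force: 0.0
t 15.2667 tcp [0.4057 0.3239 0.1289] shift [0.0003 0.053  0.0948] turn [-0.0017  0.002  -0.0048] gap 0.0701 F [-0.7 -0.4  0.4] J [-0.96  0.5   0.25  1.98 -0.19  0.68 -0.39]
```

To row units: 0.053 m / 0.75 = 0.0707, 0.045 m / 0.75 = 0.06, -0.005 rad / 2 = -0.0025.

```bash
echo '[[[0, 0.0333, 0, 0, 0, -0.0025], [0, 0.06, 0, 0, 0, -0.0025], [0, 0.0707, 0.0133, 0, 0, -0.0025], [0, 0.0707, 0.04, 0, 0, -0.0025], [0, 0.0707, 0.0533, 0, 0, -0.0025], [0, 0.0707, 0.0533, 0, 0, -0.0025], [0, 0.0707, 0.0533, 0, 0, -0.0025]]]' | python3 nudge.py 0.07
python3 -c "
from h import *
go(.4574,.3346,.034,.206)"
```

```text
time: 15.85
tool_pos: [0.4575, 0.3347, 0.0894]
tool_rot: [0.631, 0.776, -0.001, -0.0]
wrist_force: [-0.4, 0.5, 0.5]
finger_gap: 0.0701
finger_force: 0.0
t 15.85 tcp [0.4575 0.3347 0.0894] shift [-0.     -0.0001  0.0554] turn [-0.0016  0.0012 -0.0004] gap 0.0701 F [-0.4  0.5  0.5] J [-0.88  0.63  0.23  1.87 -0.22  0.66 -0.32]
```

To row units: 0.055 m / 0.75 = 0.0733, 0.05 m / 0.75 = 0.0667.

```bash
echo '[[[0, 0, 0.0267, 0, 0, 0], [0, 0, 0.0533, 0, 0, 0], [0, 0, 0.0667, 0, 0, 0], [0, 0, 0.0733, 0, 0, 0], [0, 0, 0.0733, 0, 0, 0], [0, 0, 0.0733, 0, 0, 0]]]' | python3 nudge.py
echo '[[[0, 0, 0, 0, 0, 0], [0, 0, 0, 0, 0, 0], [0, 0, 0, 0, 0, 0], [0, 0, 0, 0, 0, 0], [0, 0, 0, 0, 0, 0], [0, 0, 0, 0, 0, 0]]]' | python3 nudge.py 0.0 40
echo '[[[0, 0, -0.0133, 0, 0, 0], [0, 0, -0.04, 0, 0, 0], [0, 0, -0.08, 0, 0, 0], [0, 0, -0.12, 0, 0, 0], [0, 0, -0.1467, 0, 0, 0], [0, 0, -0.1533, 0, 0, 0], [0, 0, -0.1533, 0, 0, 0], [0, 0, -0.1533, 0, 0, 0]]]' | python3 nudge.py
python3 -c "
from h import *
go(.4530,.0294,.15,-.029)"
```

```text
time: 16.35
tool_pos: [0.4582, 0.3364, 0.0355]
tool_rot: [0.63, 0.776, 0.0, 0.0]
wrist_force: [0.3, 0.1, 0.1]
finger_gap: 0.0703
finger_force: 0.0
time: 16.85
tool_pos: [0.4583, 0.3366, 0.0355]
tool_rot: [0.63, 0.776, 0.001, 0.0]
wrist_force: [-1.0, -0.4, 6.1]
finger_gap: 0.0353
finger_force: 40.5
time: 17.52
tool_pos: [0.4569, 0.3358, 0.1488]
tool_rot: [0.63, 0.776, -0.001, -0.0]
wrist_force: [-1.0, 0.9, -3.9]
finger_gap: 0.0354
finger_force: 41.3
t 17.5167 tcp [0.4569 0.3358 0.1488] shift [-0.299  -0.0669 -0.0009] turn [-0.0015  0.0009  0.2363] gap 0.0354 F [-1.   0.9 -3.9] J [-0.91  0.54  0.26  1.85 -0.19  0.78 -0.34]
```

To row units: -0.299 m / 0.75 = -0.3987, -0.29 m / 0.75 = -0.3867, 0.236 rad / 2 = 0.118.

```bash
echo '[[[-0.0133, 0, 0, 0, 0, 0], [-0.04, -0.0067, 0, 0, 0, 0.01], [-0.08, -0.0133, 0, 0, 0, 0.025], [-0.12, -0.0267, 0, 0, 0, 0.04], [-0.16, -0.04, 0, 0, 0, 0.055], [-0.2, -0.0467, 0, 0, 0, 0.07], [-0.24, -0.0533, 0, 0, 0, 0.085], [-0.28, -0.0667, 0, 0, 0, 0.1], [-0.32, -0.0733, 0, 0, 0, 0.11], [-0.36, -0.08, 0, 0, 0, 0.118], [-0.3867, -0.0867, 0, 0, 0, 0.118], [-0.3987, -0.0893, 0, 0, 0, 0.118]]]' | python3 nudge.py
echo '[[[0, 0, 0.0133, 0, 0, 0], [0, 0, 0.04, 0, 0, 0], [0, 0, 0.06, 0, 0, 0], [0, 0, 0.0667, 0, 0, 0], [0, 0, 0.0667, 0, 0, 0], [0, 0, 0.0667, 0, 0, 0]]]' | python3 nudge.py
python3 - <<'E'
from h import *
import io,contextlib
o=monitor.get_obs();R=Ro.from_quat(o["tool_rot"]).as_matrix();q=o["tool_pos"]
for n in("top","side"):
    with contextlib.redirect_stdout(io.StringIO()) as f: plate(n,cams.camera(n))
    print(f.getvalue().split("\n")[0]); print("  pred",proj(n,np.array([q-.1*R[:,0]+.015*k*R[:,1]-[0,0,.0275] for k in(1,-1)])).round(1).tolist())
go(.4530,.0294,.075,-.029)
E
```

```text
time: 18.52
tool_pos: [0.452, 0.0253, 0.1486]
tool_rot: [0.719, 0.695, -0.002, -0.0]
wrist_force: [-0.2, 0.8, -3.7]
finger_gap: 0.0353
finger_force: 41.2
time: 19.02
tool_pos: [0.4535, 0.0304, 0.0993]
tool_rot: [0.717, 0.697, -0.0, -0.0]
wrist_force: [-0.2, 0.2, -3.3]
finger_gap: 0.0351
finger_force: 41.1
top area 200 corners [[256.0, 203.0], [274.0, 203.0], [274.0, 213.0], [256.0, 213.0]]
  pred [[273.1, 202.7], [273.1, 212.7]]
side area 166 corners [[227.39999389648438, 209.1999969482422], [236.6999969482422, 202.1999969482422], [252.60000610351562, 223.5], [243.39999389648438, 230.5]]
  pred [[243.5, 215.5], [234.5, 219.4]]
t 19.1167 tcp [0.4542 0.0302 0.1001] shift [-0.0009 -0.0012  0.0251] turn [ 0.0009 -0.0002  0.0007] gap 0.0352 F [ 0.2  0.2 -4.2] J [-0.43  0.48  0.32  2.16 -0.28  0.54  0.08]
```

To row units: 0.024 m / 0.75 = 0.032, -0.001 m / 0.75 = -0.0013.

```bash
echo '[[[0.0013, -0.0013, 0.0133, 0, 0, 0], [0.0013, -0.0013, 0.024, 0, 0, 0], [0.0013, -0.0013, 0.0293, 0, 0, 0], [0.0013, -0.0013, 0.032, 0, 0, 0], [0.0013, -0.0013, 0.032, 0, 0, 0], [0.0013, -0.0013, 0.032, 0, 0, 0]]]' | python3 nudge.py
echo '[[[0, 0, 0.0007, 0, 0, 0], [0, 0, 0.0013, 0, 0, 0], [0, 0, 0.002, 0, 0, 0], [0, 0, 0.002, 0, 0, 0], [0, 0, 0.002, 0, 0, 0]]]' | python3 nudge.py
```

```text
time: 19.62
tool_pos: [0.4527, 0.0308, 0.0756]
tool_rot: [0.717, 0.697, -0.0, -0.0]
wrist_force: [0.5, -0.3, -3.6]
finger_gap: 0.0355
finger_force: 41.2
time: 20.03
tool_pos: [0.4529, 0.0309, 0.0743]
tool_rot: [0.717, 0.697, 0.0, 0.0]
wrist_force: [0.2, 0.5, -3.1]
finger_gap: 0.0349
finger_force: 41.3
```

To row units: 0.001 m / 0.75 = 0.0013, 0.0005 m / 0.75 = 0.0007.

```bash
echo '[[[0, 0, 0.0007, 0, 0, 0], [0, 0, 0.0013, 0, 0, 0], [0, 0, 0.0013, 0, 0, 0], [0, 0, 0.0013, 0, 0, 0]]]' | python3 nudge.py
```

```text
time: 20.37
tool_pos: [0.4531, 0.0313, 0.0735]
tool_rot: [0.717, 0.697, 0.001, 0.0]
wrist_force: [-0.5, 2.4, 4.8]
finger_gap: 0.0353
finger_force: 42.1
```

```bash
echo '[[[0, 0, 0, 0, 0, 0], [0, 0, 0, 0, 0, 0], [0, 0, 0, 0, 0, 0], [0, 0, 0, 0, 0, 0], [0, 0, 0, 0, 0, 0], [0, 0, 0, 0, 0, 0]]]' | python3 nudge.py 0.062
echo '[[[0, 0, 0, 0, 0, 0], [0, 0, 0, 0, 0, 0], [0, 0, 0, 0, 0, 0], [0, 0, 0, 0, 0, 0], [0, 0, 0, 0, 0, 0], [0, 0, 0, 0, 0, 0], [0, 0, 0, 0, 0, 0], [0, 0, 0, 0, 0, 0], [0, 0, 0, 0, 0, 0], [0, 0, 0, 0, 0, 0], [0, 0, 0, 0, 0, 0], [0, 0, 0, 0, 0, 0]]]' | python3 nudge.py >/dev/null
echo '[[[0, 0, 0, 0, 0, 0], [0, 0, 0, 0, 0, 0], [0, 0, 0, 0, 0, 0], [0, 0, 0, 0, 0, 0], [0, 0, 0, 0, 0, 0], [0, 0, 0, 0, 0, 0], [0, 0, 0, 0, 0, 0], [0, 0, 0, 0, 0, 0], [0, 0, 0, 0, 0, 0], [0, 0, 0, 0, 0, 0], [0, 0, 0, 0, 0, 0], [0, 0, 0, 0, 0, 0]]]' | python3 nudge.py
python3 - <<'E'
from h import *
t=cams.camera("top");s=cams.camera("side");plate("top",t);plate("side",s)
im=np.zeros((400,800,3),np.uint8);im[:,400:]=crop(s,180,140,100,100,4);im[:,:400]=crop(t,320,140,100,100,4);cv2.imwrite("pics/b2.png",im)
E
```

```text
time: 20.87
tool_pos: [0.4527, 0.0307, 0.0731]
tool_rot: [0.717, 0.697, -0.0, 0.0]
wrist_force: [-0.1, -1.1, 0.0]
finger_gap: 0.0623
finger_force: 0.0
time: 22.87
tool_pos: [0.4528, 0.0308, 0.0732]
tool_rot: [0.717, 0.697, 0.0, 0.0]
wrist_force: [-0.1, 0.5, 1.3]
finger_gap: 0.0622
finger_force: 0.0
top area 183 corners [[256.0, 203.0], [274.0, 203.0], [274.0, 213.0], [256.0, 213.0]]
   -0.27 [[269.3, 212.5], [269.3, 202.9]]
   -0.06 [[272.3, 212.7], [272.3, 202.9]]
   0 [[273.0, 212.7], [273.0, 202.9]]
   0.06 [[273.5, 212.8], [273.5, 202.9]]
   0.27 [[274.4, 212.9], [274.4, 202.8]]
side area 177 corners [[225.60000610351562, 209.39999389648438], [235.0, 201.10000610351562], [253.6999969482422, 222.5], [244.3000030517578, 230.8000030517578]]
   -0.27 [[233.6, 228.3], [242.2, 224.5]]
   -0.06 [[234.7, 226.1], [243.4, 222.3]]
   0 [[234.9, 225.3], [243.7, 221.4]]
   0.06 [[235.0, 224.3], [243.8, 220.4]]
   0.27 [[235.0, 220.0], [243.9, 216.1]]
```

View pics/b2.png

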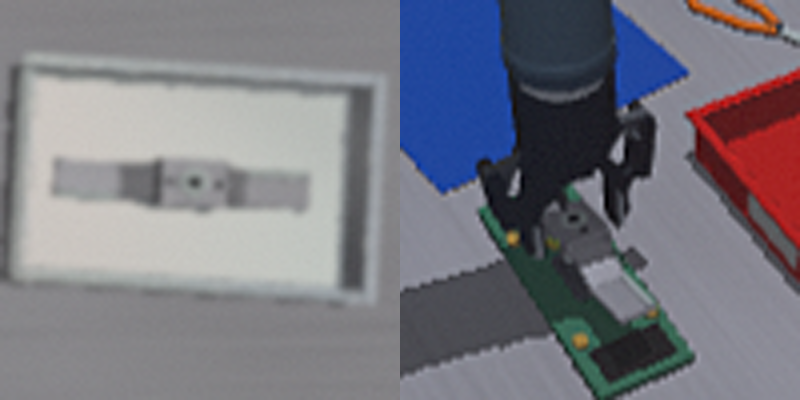

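The picture shows the first bar flat in the clear tray. On the stand, the second bar's near end is raised at (257,304)/(227,323), matching the +0.27 rad prediction, so its far end dips and it is a reject. I'll tilt the gripper 0.27 rad to match the bar before gripping.

Careful with the scale: shifts go in shares of 0.75 m and turns go in shares of 2 rad. That gives: -0.001 m / 0.75 = -0.0013, -0.0005 m / 0.75 = -0.0007, -0.27 rad / 2 = -0.135.

```bash
echo '[[[-0.0007, 0, 0, 0, -0.045, 0], [-0.0013, 0, 0, 0, -0.09, 0], [-0.0013, 0, 0, 0, -0.135, 0], [-0.0013, 0, 0, 0, -0.135, 0], [-0.0013, 0, 0, 0, -0.135, 0], [-0.0013, 0, 0, 0, -0.135, 0]]]' | python3 nudge.py 
python3 -c "
from h import *
go(.453,.0294,.15,-.029)
print(Ro.from_quat(monitor.get_obs()['tool_rot']).as_matrix().round(3))"
```

```text
time: 23.47
tool_pos: [0.4525, 0.0295, 0.0732]
tool_rot: [0.711, 0.69, -0.096, 0.093]
wrist_force: [0.4, -0.1, 0.3]
finger_gap: 0.0618
finger_force: 0.0
t 23.4667 tcp [0.4525 0.0295 0.0732] shift [-0.0205  0.0005 -0.0741] turn [-4.000e-04  2.694e-01 -1.000e-04] gap 0.0618 F [ 0.4 -0.1  0.3] J [-0.78  0.63  0.55  2.14 -0.12  0.53 -0.23]
[[ 0.028  1.    -0.008]
 [ 0.964 -0.029 -0.266]
 [-0.266 -0.    -0.964]]
```

To row units: -0.077 m / 0.75 = -0.1027, -0.068 m / 0.75 = -0.0907, 0.27 rad / 2 = 0.135.

```bash
echo '[[[0, 0, 0, 0, 0, 0], [0, 0, 0, 0, 0, 0], [0, 0, 0, 0, 0, 0], [0, 0, 0, 0, 0, 0], [0, 0, 0, 0, 0, 0], [0, 0, 0, 0, 0, 0]]]' | python3 nudge.py 0.0 40
echo '[[[-0.0027, 0, -0.008, 0, 0, 0], [-0.0067, 0, -0.0267, 0, 0, 0], [-0.016, 0, -0.06, 0, 0, 0], [-0.024, 0, -0.0907, 0, 0.025, 0], [-0.028, 0, -0.1027, 0, 0.06, 0], [-0.028, 0, -0.1027, 0, 0.095, 0], [-0.028, 0, -0.1027, 0, 0.125, 0], [-0.028, 0, -0.1027, 0, 0.135, 0], [-0.028, 0, -0.1027, 0, 0.135, 0], [-0.028, 0, -0.1027, 0, 0.135, 0]]]' | python3 nudge.py
python3 - <<'E'
from h import *
go(.6835,-.0235,.155,-.027)
s=cams.camera("side");t=cams.camera("top")
o=monitor.get_obs();R=Ro.from_quat(o["tool_rot"]).as_matrix();q=o["tool_pos"]
L=lambda n:[proj(n,np.array([q+a*R[:,0]+.015*k*R[:,1]-[0,0,.0275] for a,k in((-.1,1),(-.1,-1),(.1,-1),(.1,1))]))]
im=np.zeros((400,800,3),np.uint8);im[:,400:]=crop(s,180,105,100,100,4,L("side"));im[:,:400]=crop(t,205,85,100,100,4,[proj("top",box((.6835,-.0235,1.544),-.131,.131,-.081,.081,.05))]);cv2.imwrite("pics/l2.png",im)
E
```

```text
time: 23.97
tool_pos: [0.4527, 0.0284, 0.0735]
tool_rot: [0.711, 0.69, -0.097, 0.094]
wrist_force: [-0.3, -5.6, 4.8]
finger_gap: 0.0352
finger_force: 40.6
time: 24.8
tool_pos: [0.4524, 0.0303, 0.153]
tool_rot: [0.717, 0.697, -0.0, -0.0]
wrist_force: [-0.6, -0.2, -3.6]
finger_gap: 0.0353
finger_force: 40.9
t 24.8 tcp [0.4524 0.0303 0.153 ] shift [-0.0471  0.2326 -0.0021] turn [-0.0004  0.0001 -0.0022] gap 0.0353 F [-0.6 -0.2 -3.6] J [-0.56  0.39  0.47  2.14 -0.28  0.67  0.08]
```

View pics/l2.png

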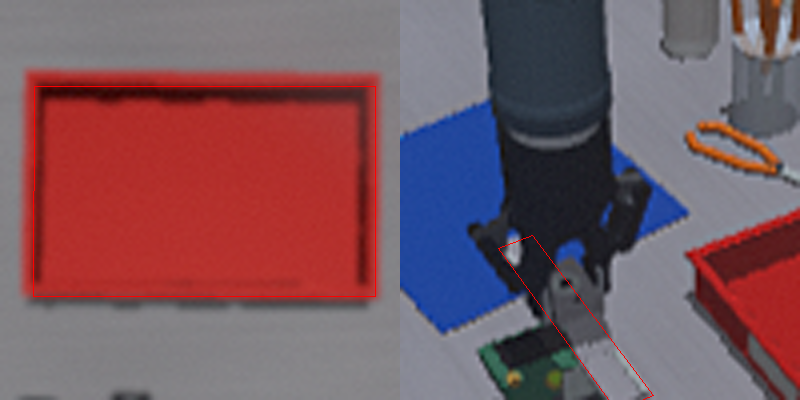

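The lifted bar is level and on its predicted outline. The red tray rim in the left crop spans (23–380, 72–298), which shifts its centre slightly to about (0.687, -0.0215).

To row units: 0.236 m / 0.75 = 0.3147, -0.045 m / 0.75 = -0.06.

```bash
echo '[[[-0.0027, 0.0133, 0, 0, 0, 0], [-0.0107, 0.0533, 0, 0, 0, 0], [-0.02, 0.1067, 0, 0, 0, 0], [-0.0307, 0.16, 0, 0, 0, 0], [-0.04, 0.2133, 0, 0, 0, 0], [-0.0507, 0.2667, 0, 0, 0, 0], [-0.0573, 0.3, 0, 0, 0, 0], [-0.06, 0.3147, 0, 0, 0, 0], [-0.06, 0.3147, 0, 0, 0, 0], [-0.06, 0.3147, 0.0267, 0, 0, 0], [-0.06, 0.3147, 0.0667, 0, 0, 0], [-0.06, 0.3147, 0.1, 0, 0, 0]]]' | python3 nudge.py
echo '[[[0, 0, 0.0067, 0, 0, 0], [0, 0, 0.0067, 0, 0, 0], [0, 0, 0.0067, 0, 0, 0]]]' | python3 nudge.py 
python3 -c "
from h import *
go(.687,-.0215,.04,-.027)"
```

```text
time: 25.9
tool_pos: [0.6868, -0.0205, 0.0764]
tool_rot: [0.717, 0.697, -0.0, -0.0]
wrist_force: [-1.0, -0.1, -4.7]
finger_gap: 0.0354
finger_force: 41.2
time: 26.15
tool_pos: [0.6877, -0.0213, 0.0738]
tool_rot: [0.717, 0.697, 0.0, 0.0]
wrist_force: [0.8, 0.4, -2.9]
finger_gap: 0.0352
finger_force: 41.3
t 26.15 tcp [ 0.6877 -0.0213  0.0738] shift [-0.0002 -0.0007  0.0338] turn [ 0.0006  0.0003 -0.0012] gap 0.0352 F [ 0.8  0.4 -2.9] J [-0.29  0.84  0.4   1.55 -0.4   0.83  0.23]
```

To row units: 0.034 m / 0.75 = 0.0453, 0.03 m / 0.75 = 0.04.

```bash
echo '[[[0, 0, 0.0133, 0, 0, 0], [0, 0, 0.0293, 0, 0, 0], [0, 0, 0.04, 0, 0, 0], [0, 0, 0.0453, 0, 0, 0], [0, 0, 0.0453, 0, 0, 0], [0, 0, 0.0453, 0, 0, 0]]]' | python3 nudge.py
echo '[[[0, 0, 0.0007, 0, 0, 0], [0, 0, 0.0013, 0, 0, 0], [0, 0, 0.002, 0, 0, 0], [0, 0, 0.0027, 0, 0, 0], [0, 0, 0.0027, 0, 0, 0]]]' | python3 nudge.py
echo '[[[0, 0, 0.0007, 0, 0, 0], [0, 0, 0.0013, 0, 0, 0], [0, 0, 0.0013, 0, 0, 0], [0, 0, 0.0013, 0, 0, 0]]]' | python3 nudge.py
```

```text
time: 26.65
tool_pos: [0.6872, -0.0218, 0.0387]
tool_rot: [0.717, 0.697, -0.0, -0.0]
wrist_force: [0.3, 0.5, -4.3]
finger_gap: 0.0352
finger_force: 41.3
time: 27.07
tool_pos: [0.6873, -0.0216, 0.0371]
tool_rot: [0.717, 0.697, 0.0, 0.0]
wrist_force: [0.3, -0.2, -3.6]
finger_gap: 0.035
finger_force: 41.3
time: 27.4
tool_pos: [0.6875, -0.0217, 0.0363]
tool_rot: [0.717, 0.697, 0.0, 0.0]
wrist_force: [-0.2, 0.4, -0.4]
finger_gap: 0.0352
finger_force: 41.7
```

To row units: 0.001 m / 0.75 = 0.0013, 0.0005 m / 0.75 = 0.0007.

```bash
echo '[[[0, 0, 0.0007, 0, 0, 0], [0, 0, 0.0013, 0, 0, 0], [0, 0, 0.0013, 0, 0, 0], [0, 0, 0.0013, 0, 0, 0]]]' | python3 nudge.py
echo '[[[0, 0, 0, 0, 0, 0], [0, 0, 0, 0, 0, 0], [0, 0, 0, 0, 0, 0], [0, 0, 0, 0, 0, 0]]]' | python3 nudge.py 0.062
echo '[[[0, 0, -0.0133, 0, 0, 0], [0, 0, -0.0533, 0, 0, 0], [0, 0, -0.1067, 0, 0, 0], [0, 0, -0.16, 0, 0, 0], [0, 0, -0.2133, 0, 0, 0], [0, -0.0533, -0.24, 0, 0, 0], [0, -0.1067, -0.24, 0, 0, 0], [0.0533, -0.1333, -0.24, 0, 0, 0], [0.1067, -0.1333, -0.24, 0, 0, 0], [0.16, -0.1333, -0.24, 0, 0, 0], [0.2133, -0.1333, -0.24, 0, 0, 0], [0.2667, -0.1333, -0.24, 0, 0, 0]]]' | python3 nudge.py
echo '[[[0.0533, 0, 0, 0, 0, 0], [0.1067, 0, 0, 0, 0, 0], [0.16, 0, 0, 0, 0, 0], [0.16, 0, 0, 0, 0, 0], [0.16, 0, 0, 0, 0, 0], [0.16, 0, 0, 0, 0, 0]]]' | python3 nudge.py
python3 - <<'E'
from h import *
t=cams.camera("top");s=cams.camera("side")
im=np.zeros((600,800,3),np.uint8);a=crop(t,60,60,360,230,2.2);im[:a.shape[0],:a.shape[1]]=a;cv2.imwrite("pics/end.png",im[:510])
E
```

```text
time: 27.73
tool_pos: [0.6875, -0.0217, 0.0362]
tool_rot: [0.717, 0.697, 0.0, -0.0]
wrist_force: [-3.3, 0.5, 6.1]
finger_gap: 0.0353
finger_force: 42.7
time: 28.07
tool_pos: [0.6875, -0.0217, 0.035]
tool_rot: [0.717, 0.697, 0.0, 0.0]
wrist_force: [0.1, 0.8, -0.5]
finger_gap: 0.062
finger_force: 0.0
time: 29.07
tool_pos: [0.593, 0.1831, 0.2162]
tool_rot: [0.717, 0.697, 0.001, 0.0]
wrist_force: [0.8, 0.2, -0.1]
finger_gap: 0.0625
finger_force: 0.0
time: 29.57
tool_pos: [0.5968, 0.3004, 0.2154]
tool_rot: [0.717, 0.697, -0.0, 0.0]
wrist_force: [-0.6, -0.0, -0.2]
finger_gap: 0.0621
finger_force: 0.0
```

View pics/end.png

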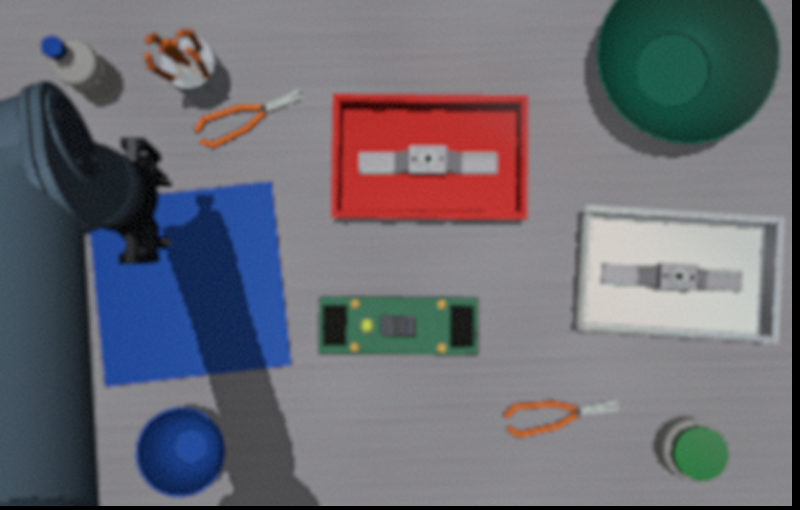

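Both bars lie flat in their trays: the reject at (428,160) in the red one and the level bar at (672,277) in the clear one. Everything else is where it was, and the robot is clear.

```bash
python3 -c "
from bench import manip, cams, monitor
print(manip.sign_off())"
```

```text
the job is handed in; nothing more can be done
None
```

The bar that lay farther from the robot stayed level and is flat in the clear tray; the nearer bar dipped and is flat in the red reject tray; the job was handed in at about 30 s with nothing else moved, and no verdict came back.

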